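# Push the filter tube home in its push-fit port

### The arm

A 7-joint arm with a two-finger parallel gripper is mounted at the origin on the work surface. World frame = base frame: x ahead of the robot, y to its left, z up, the work surface at z = 0. Lengths are in mm, angles in rad, forces in N, time in s.
With the tool pointing down it reaches from about 400 to 900 mm from the base axis. Payload 5.6 kg.
Tool frame: the origin (TCP) lies midway between the tips of the shut fingers; the grasp point (between the pads) lies 19 mm behind it; z points along the fingers, y is the direction in which the jaws open and shut (so a half turn about z gives the same grasp; the last joint's range is limited). The gripper opens to 92 mm and grips with 3 to 60 N. Pads are 20 mm wide; open, the fingers measure 128 mm over their backs; the gripper's body (75 mm by 189 mm) begins 69 mm behind the grasp point.
Start: joints at [1.127, 0.468, -0.012, 1.603, 0.006, 1.071, -0.056], TCP at [253.561, -598.511, 214.592] pointing down, gripper open.
Joint ranges: [-2.53, 2.53], [-0.31, 2.02], [-1.57, 1.55], [0.28, 2.44], [-1.29, 4.43], [0.15, 1.84], [-2.92, 2.92]. Speed limits (rad/s): [2.57, 2.57, 3.14, 3.14, 3.14, 3.14, 3.14].

### API

Orientations are given as a unit quaternion [w, x, y, z].
In Python, from bench import ctrl gives the robot as it stands.
- The arm moves only by the tool play_rows, never from a script. Its argument "targets" is a list of rows, each a list of 3 entries, a list of its own where there are three numbers: the shift along the tool's x, y, z in cm, then the turn about the tool's z in degrees, then the finger opening in cm, from 0 to 9.19. A call has 1 to 10 rows; each row shifts and turns the pose as measured when the row begins, along the tool's axes as they then stand; what a row does not reach is not made up. A row lasts 1/12 s, in which the tool goes at most 41.7 mm and 7.16 degrees, less where a joint would pass 70% of its speed; a pose out of reach is approached as far as the arm can. A call is refused whole if a number of a shift passes 4.17 or a number of a turn 7.16, either way. A call with a gripper value outside its range is refused whole. The fingers move at their own pace and stop on an object; "force" is the grip in N (left out, the last holds). Time passes only in rows, so rows that do not move let the fingers close. It gives the time, the measured TCP pose, the force and the opening at its end, in the units of the state.
- ctrl.state(): the state, without advancing time (a new reading comes with each control period).
- ctrl.read_camera(name): name is "side" or "top"; returns (picture, depth): 480x640x3 uint8, blue, green, red; 480x640 float32, mm along the optical axis (not along the pixel's ray), 0 where there is no reading.
- ctrl.get_calibration(name): a dict with "mtx" (3x3 intrinsics, pixels), "dist" ([k1, k2, p1, p2, k3] as OpenCV has them; the pictures are not rectified), "eye" and "orientation" of the camera in the world. Camera axes: x right, y down, z forward; pixel columns grow to the right and rows downward; lengths in mm; the calibration is good to about 2 mm. A picture is of the moment at which its call begins. get_calibration takes no time and is no camera call.
- ctrl.close_job(): hands the job in, once; it reports no verdict.
The state is a dict: "time_s": time; "joints": joint angles; "dq": joint speeds; "joint_torque": joint torques, N m; "tcp_pos": TCP position; "orientation": TCP orientation; "ft_force": force on the tool from outside, world axes, zero at the start; "ft_torque": the same for the moment, N m; "grip_width": opening from 0.0 (shut) to 1.0 (fully open).
Only numpy, scipy, OpenCV 4.12 (cv2) and the standard library are available. Lean on these libraries where they do the work, as an engineer would, in place of code of your own. Each camera call takes 0.05 s, during which the arm holds its last target.

### The job

The water filter's outlet port still has its red dust plug: pull the plug out and drop it in the green tray. Then take the white tube from the wooden stand and push it straight down into the port, past the tight seal, until you feel it bottom firmly on the stop inside (a hand push: over the seal, then a few newtons more, and never over about 20 N), and leave it standing there. Don't disturb the paint tin, the red box or the torch.

Things in the scene. Friction and masses are not known exactly. Their poses are not given: they have to be found in the camera images.
- fitting: Filter manifold fixed to the board: grey base 150 x 90 x 22 mm; on it two blue bosses (tops at 40 mm, 52 mm either side of the port along x) and in the middle a blue tower 42 x 42 mm up to 67 mm with a white square collet 34 x 34 mm up to 75 mm. The port is a vertical round bore of 16.8 mm in the collet's middle. Origin: centre of the underside, straight under the bore; z up.
- port_mouth (a point): Centre of the bore's mouth, in the plane of the white collet's top, 75 mm above the board. Below it the tube slides freely for 12 to 30 mm, then meets the tight seal, and 12 mm further the stop (24 to 42 mm below the mouth). The depth differs from one fitting to the next and cannot be seen: it has to be felt.
- seal (a joint): How far the tube has pushed the seal down, m: 0 untouched, 0.012 when the tube just reaches the stop, more when pressed into it. The seal resists with a steady 6 N or so all the way (plus up to 4 N of rubbing on the bore if the tube is held off-centre) and stays where it is pushed. The reading is noisy: go by feel.
- stop (a joint): How far the stop is pressed in, m: 0 untouched. It is springy: 5.5 N per mm on top of the seal's 6 N (and 0.25 N per mm/s of speed), and is damaged above 0.0035 (25 N or more in all). It springs back slowly when let go and the tube then rests on it. The reading is noisy: go by feel.
- plug: Red dust plug, 45 mm long, standing in the port at the start, loose enough to be lifted straight out: stem 15 mm wide and 10 mm long (in the bore), flange 26 mm wide from 10 to 15 mm, above it a round grip 18 mm wide up to 45 mm. Origin: the lower end of the stem; z along the plug to its grip.
- plug_grip (a point): Point on the plug's axis in the middle of the round grip's upper part, 34 mm from the stem's end, 24 mm above the collet at the start.
- tray: Green open tray fixed to the board, 150 x 130 mm, 30 mm high, walls and floor 4 mm. Origin: centre of the underside; z up.
- tube: Rigid white tube, 15 mm wide, 150 mm long, with a thin blue ring 90 mm from its foot, standing upright in the wooden stand at the start. Its foot is bevelled (12 mm wide at the end face, full width 2.5 mm higher). 35 to 75 g. Origin: centre of the foot end; z along the tube to its top.
- tube_foot (a point): Centre of the tube's lower end.
- tube_top (a point): Centre of the tube's upper end.
- stand: Wooden block fixed to the board, 85 x 85 x 45 mm, with a vertical round hole of 17 mm, 38 mm deep, in its middle: the tube stands in it with its foot 7 mm above the board. Origin: centre of the underside; z up.
- tin: Bystander: paint tin, white and yellow, 84 mm wide, 89 mm high. Origin: centre of the underside.
- gamebox: Bystander: flat red box 120 x 170 x 40 mm. Origin: centre of the underside.
- torch: Bystander: orange torch standing on its head, 50 mm wide, 88 mm high. Origin: centre of the underside.

How it is judged (in metres and radians):
On the way, in this order (a step that is already met when the one before it is completed fails the run):
1. the plug lies in the tray, let go (x of plug in the frame of tray between -0.075 and 0.075 m and y of plug in the frame of tray between -0.065 and 0.065 m and z of plug in the frame of tray below 0.04 m and contact force between the fingers and plug below 0.1 N), for 0.2 s.
2. the tube is pressed down past the seal and onto the stop (stop pressed in by 0.5 mm or more) (horizontal distance between tube_foot and port_mouth below 0.004 m and angle between the z axis of tube and the z axis of fitting, either way round below 0.1 rad and z of tube_foot in the frame of port_mouth below -0.022 m and value of joint seal above 0.0112 m and value of joint stop above 0.0005 m), for 0.1 s.
At the end, for the whole second after the job is handed in: The plug lies in the tray. The tube stands in the port by itself, at rest and released: its foot at least 22 mm below the mouth and within 4 mm of the bore's axis, its axis within 0.1 rad of the bore's, the seal pushed all the way (over 11.2 mm) (x of plug in the frame of tray between -0.075 and 0.075 m and y of plug in the frame of tray between -0.065 and 0.065 m and z of plug in the frame of tray below 0.04 m and horizontal distance between tube_foot and port_mouth below 0.004 m and angle between the z axis of tube and the z axis of fitting, either way round below 0.1 rad and z of tube_foot in the frame of port_mouth below -0.022 m and value of joint seal above 0.0112 m and linear speed of tube below 0.02 m/s and contact force between the fingers and tube below 0.1 N); the robot touches nothing.
It fails at once if the stop inside the port is pressed in by more than 3.5 mm (about 25 N) (value of joint stop above 0.0035 m).
It fails at once if the tube is forced against the fitting's collet or bore with more than 40 N (contact force between tube and fitting above 40 N).
It fails at once if the paint tin is moved by more than 30 mm or tipped (distance of tin from where it was at the start of the episode above 0.03 m or angle between tin's own z axis and vertical above 0.3 rad).
It fails at once if the red box is moved by more than 30 mm or tipped (distance of gamebox from where it was at the start of the episode above 0.03 m or angle between gamebox's own z axis and vertical above 0.3 rad).
It fails at once if the torch is moved by more than 30 mm or tipped (distance of torch from where it was at the start of the episode above 0.03 m or angle between torch's own z axis and vertical above 0.3 rad).
It also fails if it takes over 61 s, if anything falls off the work surface, if the arm or the gripper's body presses on something with over 40 N, if the wrist force passes 120 N, or if a joint passes its speed limit or range.

## Working session

There is one attempt and no reset: what is moved stays moved. The work goes in short steps, Python scripts to look and compute and a tool call to move; the robot and the scene stay as the last step left them, time stands still between calls to the robot, and variables do not carry over. Pictures are saved under pics/ and viewed, and the job is handed in when it is done.

Besides the shell and the picture viewer there is one more tool, called after ">>>" by a JSON object that holds its "name" and its "arguments". play_rows: Moves the arm, as the interface text tells. Its arguments: {"type":"object","properties":{"targets":{"type":"array","items":{"type":"array"}},"force":{"type":"number"}},"required":["targets"]}

```bash
ls; mkdir -p pics
python3 - <<'E'
from bench import ctrl
import cv2,numpy as np
print(ctrl.state())
for n in("side","top"):
    im,d=ctrl.read_camera(n); cv2.imwrite(f"pics/{n}0.png",im); np.save(f"pics/{n}0.npy",d); print(n,ctrl.get_calibration(n))
E
```

```text
pics
{'time_s': 0.0, 'joints': array([ 1.12702116,  0.46835162, -0.01156774,  1.60360494,  0.00599938,
        1.07133589, -0.05630142]), 'dq': array([ 9.34036635e-05,  6.43935977e-04, -2.72373940e-05,  9.25587003e-04,
       -1.38565844e-03,  2.30517507e-03,  3.13968133e-04]), 'joint_torque': array([ 3.12598604e-04, -5.20563626e+01, -1.21596130e-02, -2.43753648e+01,
       -5.65890537e-02,  1.71889609e-02,  1.71246675e-04]), 'tcp_pos': array([ 253.28723565, -598.02004946,  213.66461943]), 'orientation': array([-8.00346828e-04,  9.79998825e-01,  1.99001530e-01, -2.30674017e-04]), 'ft_force': array([-0.16148595, -0.49151501,  0.16461705]), 'ft_torque': array([-0.01529075,  0.03240455,  0.02923173]), 'grip_width': 1.0018904921220149}
side {'mtx': array([[455.96969428,   0.        , 315.97867418],
       [  0.        , 455.96969428, 235.07706221],
       [  0.        ,   0.        ,   1.        ]]), 'dist': array([-0.04952888,  0.        ,  0.        ,  0.        ,  0.        ]), 'eye': array([358.53145935, 615.94412763, 604.45548331]), 'orientation': array([ 0.09657038, -0.16198643,  0.8716494 , -0.45239571])}
top {'mtx': array([[486.65037852,   0.        , 331.07319446],
       [  0.        , 486.65037852, 232.48359705],
       [  0.        ,   0.        ,   1.        ]]), 'dist': array([-0.11166909,  0.        ,  0.        ,  0.        ,  0.        ]), 'eye': array([ 498.78130574,  -30.37424259, 1064.12329164]), 'orientation': array([ 0.0660418 , -0.69904423,  0.70982338, -0.05591434])}
```

View pics/side0.png

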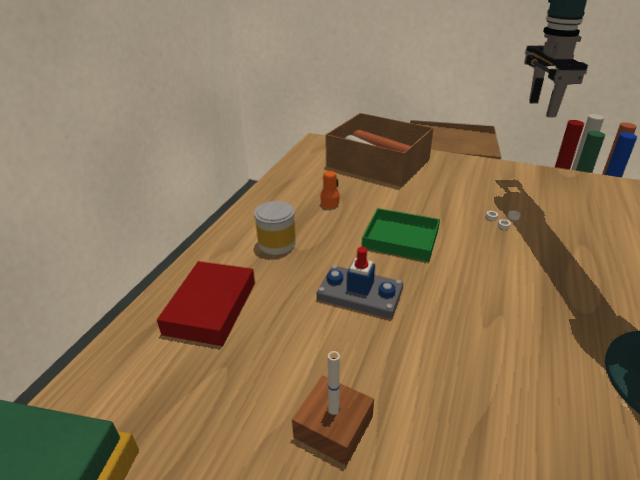

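View pics/top0.png

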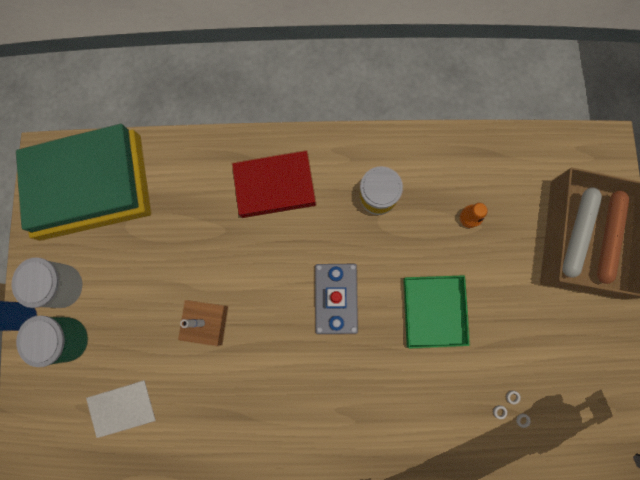

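The side view shows the plug's red grip at (361,255), the tube's top at (334,356) and the tray at (402,234). In the top view the plug is at (336,297), the tube's top at (184,324) and the tray at (436,312). Next I'll measure them.

```bash
cat > h.py <<'E'
import cv2,numpy as np
from scipy.spatial.transform import Rotation as R
from bench import ctrl
def cal(n):
    c=ctrl.get_calibration(n); q=c["orientation"]
    return c["mtx"],c["dist"],np.array(c["eye"]),R.from_quat([q[1],q[2],q[3],q[0]]).as_matrix()
def ray(n,uv):
    K,D,e,M=cal(n); p=cv2.undistortPoints(np.array([[uv]],float),K,D)[0,0]
    d=M@np.array([p[0],p[1],1]); return e,d/np.linalg.norm(d)
def onz(n,uv,z):
    e,d=ray(n,uv); return e+d*(z-e[2])/d[2]
def tri(a,b):
    (e1,d1),(e2,d2)=ray("side",a),ray("top",b)
    A=np.stack([d1,-d2],1); t=np.linalg.lstsq(A,e2-e1,rcond=None)[0]
    p,q=e1+t[0]*d1,e2+t[1]*d2; return (p+q)/2,np.linalg.norm(p-q)
def proj(n,P):
    K,D,e,M=cal(n); return cv2.projectPoints(np.array([P],float),cv2.Rodrigues(M.T)[0],-M.T@e,K,D)[0][0,0]
def blobs(m,roi,mn=8):
    x0,y0,x1,y1=roi; k=np.zeros(m.shape,np.uint8); k[y0:y1,x0:x1]=m[y0:y1,x0:x1]
    n,_,s,c=cv2.connectedComponentsWithStats(k); return [(s[i].tolist(),c[i].round(2).tolist()) for i in range(1,n) if s[i][4]>=mn]
E
python3 - <<'E'
from h import *
T=cv2.imread("pics/top0.png");S=cv2.imread("pics/side0.png")
def f(im): 
    h=cv2.cvtColor(im,cv2.COLOR_BGR2HSV).astype(int); return h[...,0],h[...,1],h[...,2]
for n,im,rr,rg,rw,rc in (("top",T,(320,280,352,315),(395,270,475,355),(175,312,215,335),(320,280,352,315)),("side",S,(345,240,380,290),(355,205,445,262),(322,345,348,420),(345,240,380,290))):
    h,s,v=f(im)
    red=(((h<8)|(h>172))&(s>150)&(v>70)).astype(np.uint8)
    grn=((h>50)&(h<75)&(s>120)).astype(np.uint8)
    wh=((s<60)&(v>110)).astype(np.uint8)
    print(n,"red",blobs(red,rr),"green",blobs(grn,rg),"white",blobs(wh,rw),"collet",blobs(wh,rc))
    for r,nm in((rr,"plug"),(rw,"tube")):
        x0,y0,x1,y1=r; cv2.imwrite(f"pics/{n}_{nm}.png",cv2.resize(im[y0:y1,x0:x1],None,fx=8,fy=8,interpolation=0))
canv=np.zeros((600,800,3),np.uint8)
for i,(im,r) in enumerate(((T,(312,272,360,317)),(S,(338,242,386,287)),(T,(172,302,220,347)),(S,(310,345,358,390)))):
    x0,y0,x1,y1=r; c=cv2.resize(im[y0:y1,x0:x1],None,fx=6.6,fy=6.6,interpolation=0); canv[(i//2)*300:(i//2)*300+c.shape[0],(i%2)*400:(i%2)*400+c.shape[1]]=c[:300,:400]
cv2.imwrite("pics/crop.png",canv)
E
```

```text
top red [([331, 292, 11, 11, 99], [335.74, 296.92])] green [([404, 276, 65, 72, 4270], [435.75, 311.38])] white [([180, 320, 10, 8, 37], [184.97, 323.49])] collet [([320, 280, 32, 35, 481], [339.02, 298.03]), ([327, 289, 18, 17, 163], [335.87, 297.01])]
side red [([355, 247, 13, 22, 216], [361.24, 257.94])] green [([362, 209, 78, 52, 2878], [401.31, 234.06])] white [([328, 352, 12, 36, 263], [333.87, 371.16]), ([330, 391, 8, 23, 175], [333.47, 401.74])] collet [([349, 259, 24, 15, 126], [360.37, 267.81])]
```

View pics/crop.png

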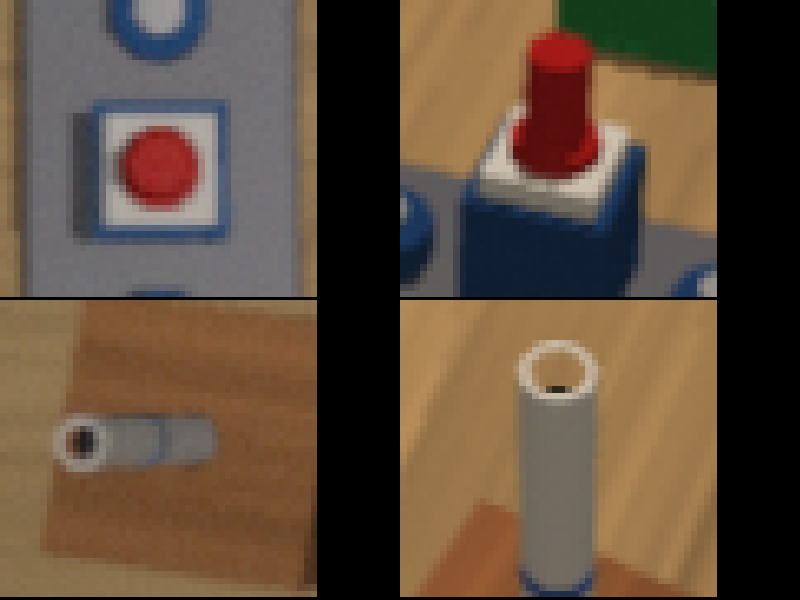

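Run:
```python
from h import *
np.set_printoptions(precision=1,suppress=True)
print("plug",tri((361.4,249.4),(335.7,296.9)),onz("side",(361.4,249.4),110),onz("top",(335.7,296.9),110), "collet",onz("top",(335.9,297.0),75))
print("tube",tri((333.4,355.4),(183.9,323.2)),onz("side",(333.4,355.4),157),onz("top",(183.9,323.2),157))
print("tray",onz("top",(435.75,311.4),20),onz("side",(401.3,234),20))
# fitting corners: base yaw
T=cv2.imread("pics/top0.png");h=cv2.cvtColor(T,cv2.COLOR_BGR2HSV)
b=((h[...,0]>100)&(h[...,0]<125)&(h[...,1]>130)).astype(np.uint8)
for s,c in blobs(b,(310,255,362,340)): print(s,c,onz("top",c,40))
s=ctrl.state();q=s["orientation"]
print(R.from_quat([q[1],q[2],q[3],q[0]]).as_matrix(),s["tcp_pos"])
# others
for n,uv,z in(("tin",(381,186),89),("torch",(480,211),88)): print(n,onz("top",uv,z))
```

```text
plug (array([537.3, -25.2, 109.5]), np.float64(0.898797111009663)) [536.7 -24.7 110. ] [537.7 -25.1 110. ] collet [539.  -25.3  75. ]
tube (array([488.8, 258.9, 155.8]), np.float64(1.9535236846365047)) [487.5 259.7 157. ] [489.7 258.8 157. ]
tray [ 506.8 -237.    20. ] [ 502.3 -226.9   20. ]
[329, 267, 14, 14, 84] [335.31, 273.65] [589.4 -24.6  40. ]
[326, 306, 14, 2, 14] [332.5, 306.93] [519.8 -17.7  40. ]
[330, 316, 13, 14, 82] [335.84, 322.54] [487.5 -24.2  40. ]
[[ 0.9  0.4 -0. ]
 [ 0.4 -0.9  0. ]
 [-0.  -0.  -1. ]] [ 253.3 -598.   213.7]
tin [ 764.9 -122.3   89. ]
torch [ 709.1 -325.7   88. ]
```

```bash
cat >> h.py <<'E'
def st():
    s=ctrl.state(); q=s["orientation"]; M=R.from_quat([q[1],q[2],q[3],q[0]]).as_matrix()
    return s,np.array(s["tcp_pos"]),M
def go(x,y,z):
    s,p,M=st(); d=M.T@(np.array([x,y,z])-p)/10
    print("t",round(s["time_s"],2),"tcp",p.round(1),"F",np.round(s["ft_force"],1),"w",round(s["grip_width"]*92,1),"toolshift cm",d.round(2),"rows",round(np.linalg.norm(d)/4,1),"yaw_x",np.degrees(np.arctan2(M[1,0],M[0,0])).round(1),"tilt z",M[:2,2].round(4))
E
true
```

>>> {"name": "play_rows", "arguments": {"targets": [[[2.6,-2.4,0],5.74,9],[[2.6,-2.4,0],5.74,9],[[2.4,-2.6,0],5.74,9],[[2.2,-2.8,0],5.74,9],[[0,0,0],0,9]], "force": 20}}

```text
time_s: 0.52
tcp_pos: [322.2, -471.6, 209.8]
orientation: [-0.003, 1.0, -0.014, -0.002]
ft_force: [-0.1, -0.7, -0.4]
grip_width: 0.983
```

```bash
python3 -c "
from h import *
go(538,-25,150)"
```

```text
t 0.52 tcp [ 322.2 -471.6  209.8] F [-0.1 -0.7 -0.4] w 90.4 toolshift cm [ 20.37 -45.2    6.12] rows 12.5 yaw_x -1.6 tilt z [-0.0047  0.0054]
```

>>> {"name": "play_rows", "arguments": {"targets": [[[1.6,-3.7,0.2],-1.6,9],[[1.6,-3.7,0.2],0,9],[[1.6,-3.7,0.2],0,9],[[1.6,-3.7,0.2],0,9],[[1.6,-3.7,0.2],0,9],[[1.6,-3.7,0.2],0,9],[[1.6,-3.7,0.2],0,9],[[1.6,-3.7,0.2],0,9],[[1.6,-3.7,0.2],0,9],[[1.6,-3.7,0.2],0,9]]}}

```text
time_s: 1.35
tcp_pos: [480.0, -101.4, 188.1]
orientation: [-0.0, 1.0, -0.003, -0.004]
ft_force: [0.7, -1.0, -1.2]
grip_width: 0.982
```

```bash
python3 -c "
from h import *
go(538,-25,150)"
```

```text
t 1.35 tcp [ 480.  -101.4  188.1] F [ 0.7 -1.  -1.2] w 90.4 toolshift cm [ 5.79 -7.67  3.78] rows 2.6 yaw_x -0.3 tilt z [-0.0077  0.001 ]
```

>>> {"name": "play_rows", "arguments": {"targets": [[[2.0,-2.6,1.2],0,8],[[1.9,-2.5,1.2],0,6],[[1.5,-2.0,1.0],0,5],[[0,0,0],0,4.5],[[0,0,0],0,4.5]]}}

```text
time_s: 1.77
tcp_pos: [537.9, -15.8, 151.9]
orientation: [-0.003, 1.0, 0.007, -0.003]
ft_force: [0.0, 0.1, 0.3]
grip_width: 0.638
```

```bash
python3 -c "
from h import *
go(538,-25,85)
im,d=ctrl.read_camera('side'); cv2.imwrite('pics/s1.png',im)
im,d=ctrl.read_camera('top'); cv2.imwrite('pics/t1.png',im)"
```

```text
t 1.77 tcp [537.9 -15.8 151.9] F [0.  0.1 0.3] w 58.7 toolshift cm [0.04 0.95 6.69] rows 1.7 yaw_x 0.8 tilt z [-0.0067  0.0052]
```

View pics/s1.png

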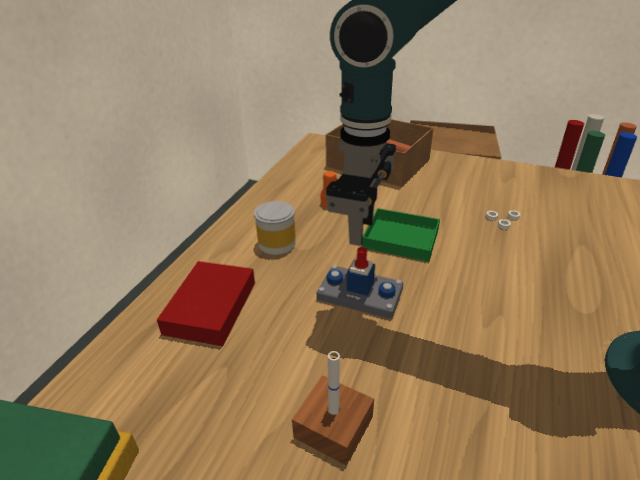

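The gripper is just above the plug at (361,250), about 10 mm off in y. I'll correct that, then descend.

>>> {"name": "play_rows", "arguments": {"targets": [[[0,0.9,0.5],0,5],[[0,0,1.5],0,5],[[0,0,0],0,5]]}}

```text
time_s: 2.12
tcp_pos: [536.9, -31.8, 132.9]
orientation: [-0.001, 1.0, 0.003, -0.002]
ft_force: [-0.3, 0.4, -0.6]
grip_width: 0.541
```

```bash
python3 -c "
from h import *
go(538,-25,85)"
```

```text
t 2.12 tcp [536.9 -31.8 132.9] F [-0.3  0.4 -0.6] w 49.7 toolshift cm [ 0.13 -0.67  4.8 ] rows 1.2 yaw_x 0.3 tilt z [-0.0041  0.0024]
```

>>> {"name": "play_rows", "arguments": {"targets": [[[0.1,-0.4,1.0],0,5],[[0,0,0],0,5],[[0,0,0],0,5]]}}

```text
time_s: 2.37
tcp_pos: [537.5, -32.4, 123.2]
orientation: [-0.0, 1.0, -0.0, -0.002]
ft_force: [-0.3, 0.0, 0.1]
grip_width: 0.547
```

```bash
python3 -c "
from h import *
go(538,-25,85)"
```

```text
t 2.37 tcp [537.5 -32.4 123.2] F [-0.3  0.   0.1] w 50.3 toolshift cm [ 0.06 -0.74  3.82] rows 1.0 yaw_x -0.1 tilt z [-0.0032  0.0005]
```

>>> {"name": "play_rows", "arguments": {"targets": [[[0.1,-0.7,0],0,5],[[0,0,0],0,5],[[0,0,0],0,5]]}}

```text
time_s: 2.62
tcp_pos: [538.9, -25.4, 124.0]
orientation: [-0.0, 1.0, -0.001, -0.001]
ft_force: [0.1, 0.5, -0.2]
grip_width: 0.55
```

```bash
python3 -c "
from h import *
go(538,-25,85)"
```

```text
t 2.62 tcp [538.9 -25.4 124. ] F [ 0.1  0.5 -0.2] w 50.6 toolshift cm [-0.08 -0.04  3.9 ] rows 1.0 yaw_x -0.1 tilt z [-0.0021  0.0003]
```

>>> {"name": "play_rows", "arguments": {"targets": [[[0,0,1.3],0,5],[[0,0,1.3],0,5],[[0,0,0.9],0,5],[[0,0,0],0,5],[[0,0,0],0,5]]}}

```text
time_s: 3.03
tcp_pos: [541.0, -23.9, 90.1]
orientation: [-0.0, 1.0, 0.0, 0.001]
ft_force: [-0.3, -0.5, 0.5]
grip_width: 0.543
```

```bash
python3 -c "
from h import *
go(538,-25,85)"
```

```text
t 3.03 tcp [541.  -23.9  90.1] F [-0.3 -0.5  0.5] w 50.0 toolshift cm [-0.3   0.11  0.5 ] rows 0.1 yaw_x 0.0 tilt z [0.0029 0.0004]
```

>>> {"name": "play_rows", "arguments": {"targets": [[[-0.3,0.1,0.6],0,5],[[0,0,0],0,5],[[0,0,0],0,3],[[0,0,0],0,2.5]]}}

```text
time_s: 3.37
tcp_pos: [538.4, -24.9, 84.8]
orientation: [-0.0, 1.0, 0.0, 0.002]
ft_force: [0.3, -0.7, 0.0]
grip_width: 0.421
```

```bash
python3 -c "
from h import *
go(538,-25,84)"
```

```text
t 3.37 tcp [538.4 -24.9  84.8] F [ 0.3 -0.7  0. ] w 38.8 toolshift cm [-0.04  0.01  0.08] rows 0.0 yaw_x 0.1 tilt z [0.0045 0.0003]
```

Now I'll close on the plug and watch the lateral force.

>>> {"name": "play_rows", "arguments": {"targets": [[[0,0,0],0,1.2],[[0,0,0],0,1.0],[[0,0,0],0,1.0],[[0,0,0],0,1.0],[[0,0,0],0,1.0]], "force": 20}}

```text
time_s: 3.78
tcp_pos: [539.2, -25.1, 85.8]
orientation: [-0.0, 1.0, 0.0, 0.003]
ft_force: [-0.3, 0.5, -1.1]
grip_width: 0.185
```

```bash
python3 -c "
from h import *
go(538,-25,84)"
```

```text
t 3.78 tcp [539.2 -25.1  85.8] F [-0.3  0.5 -1.1] w 17.0 toolshift cm [-0.12 -0.01  0.18] rows 0.1 yaw_x 0.0 tilt z [0.0066 0.0001]
```

>>> {"name": "play_rows", "arguments": {"targets": [[[0,0,-1.0],0,1.0],[[0,0,-2.0],0,1.0],[[0,0,-3.0],0,1.0],[[0,0,-2.0],0,1.0]]}}

```text
time_s: 4.12
tcp_pos: [535.1, -24.8, 165.4]
orientation: [-0.001, 1.0, 0.001, -0.002]
ft_force: [0.2, -0.0, -0.4]
grip_width: 0.188
```

```bash
python3 -c "
from h import *
go(505,-234,150)"
```

```text
t 4.12 tcp [535.1 -24.8 165.4] F [ 0.2 -0.  -0.4] w 17.3 toolshift cm [-3.03 20.92  1.53] rows 5.3 yaw_x 0.1 tilt z [-0.0044  0.0011]
```

>>> {"name": "play_rows", "arguments": {"targets": [[[-0.5,3.5,0],0,1.0],[[-0.5,3.5,0],0,1.0],[[-0.5,3.5,0.5],0,1.0],[[-0.5,3.0,0.5],0,1.0],[[-0.5,2.5,0.5],0,1.0],[[0,1.5,0],0,1.0],[[0,0,0],0,1.0],[[0,0,0],0,1.0]]}}

```text
time_s: 4.78
tcp_pos: [515.9, -205.2, 163.2]
orientation: [0.001, 1.0, 0.004, 0.008]
ft_force: [0.1, 0.1, 0.3]
grip_width: 0.184
```

```bash
python3 -c "
from h import *
go(505,-234,48)
im,d=ctrl.read_camera('side'); cv2.imwrite('pics/s2.png',im)"
```

```text
t 4.78 tcp [ 515.9 -205.2  163.2] F [0.1 0.1 0.3] w 16.9 toolshift cm [-1.29  2.85 11.51] rows 3.0 yaw_x 0.4 tilt z [ 0.0151 -0.0012]
```

View pics/s2.png

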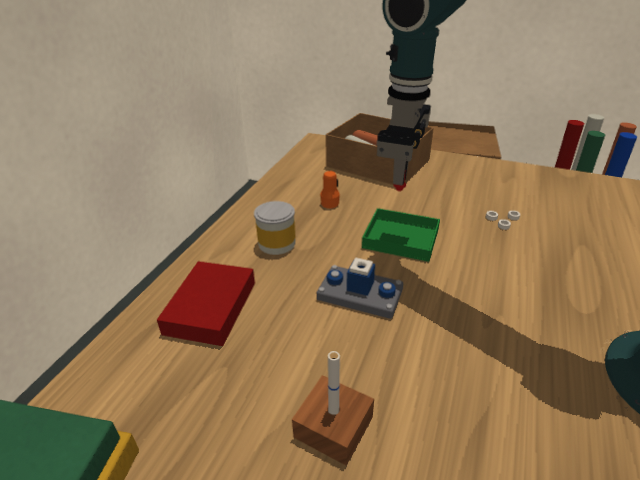

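The gripper holds the plug at (400,187), the collet at (361,266) is empty, and the tray is below. I'll move in and lower.

>>> {"name": "play_rows", "arguments": {"targets": [[[-0.6,1.4,2.5],0,1.0],[[-0.4,1.2,2.5],0,1.0],[[0,0,2.5],0,1.0],[[0,0,2.0],0,1.0],[[0,0,1.0],0,1.0],[[0,0,0],0,1.0],[[0,0,0],0,1.0]]}}

```text
time_s: 5.42
tcp_pos: [515.0, -220.3, 59.4]
orientation: [-0.0, 1.0, 0.012, 0.012]
ft_force: [-0.7, -0.4, -0.4]
grip_width: 0.188
```

```bash
python3 -c "
from h import *
go(505,-234,48)"
```

```text
t 5.42 tcp [ 515.  -220.3   59.4] F [-0.7 -0.4 -0.4] w 17.3 toolshift cm [-1.06  1.34  1.11] rows 0.5 yaw_x 1.4 tilt z [0.0248 0.0011]
```

>>> {"name": "play_rows", "arguments": {"targets": [[[-0.9,1.3,0.6],0,1.0],[[0,0,0.6],0,1.0],[[0,0,0],0,1.0],[[0,0,0],0,2.6],[[0,0,0],0,3.5],[[0,0,0],0,3.5]]}}

```text
time_s: 5.92
tcp_pos: [512.8, -229.6, 52.7]
orientation: [0.0, 1.0, 0.016, 0.017]
ft_force: [-0.4, -0.2, 0.8]
grip_width: 0.372
```

```bash
python3 -c "
from h import *
go(505,-234,150)"
```

```text
t 5.92 tcp [ 512.8 -229.6   52.7] F [-0.4 -0.2  0.8] w 34.2 toolshift cm [-0.46  0.42 -9.75] rows 2.4 yaw_x 1.8 tilt z [0.0345 0.0001]
```

>>> {"name": "play_rows", "arguments": {"targets": [[[0,0,-3.0],0,3.5],[[0,0,-3.5],-1.8,3.5],[[0,0,-3.5],0,3.5],[[0,0,-3],0,3.5]]}}

```text
time_s: 6.25
tcp_pos: [505.1, -225.8, 181.3]
orientation: [-0.003, 0.999, 0.034, 0.011]
ft_force: [1.3, -0.3, 0.8]
grip_width: 0.383
```

```bash
python3 -c "
from h import *
go(489,259,210)
im,d=ctrl.read_camera('side'); cv2.imwrite('pics/s3.png',im)
im,d=ctrl.read_camera('top'); cv2.imwrite('pics/t3.png',im)
go(489,259,210)
"
```

```text
t 6.25 tcp [ 505.1 -225.8  181.3] F [ 1.3 -0.3  0.8] w 35.2 toolshift cm [  1.71 -48.49  -2.58] rows 12.1 yaw_x 3.8 tilt z [0.0218 0.0069]
t 6.35 tcp [ 508.4 -227.1  184.9] F [-0.4 -1.5  0.2] w 34.7 toolshift cm [  1.39 -48.64  -2.44] rows 12.2 yaw_x 3.8 tilt z [0.0309 0.0027]
```

View pics/s3.png

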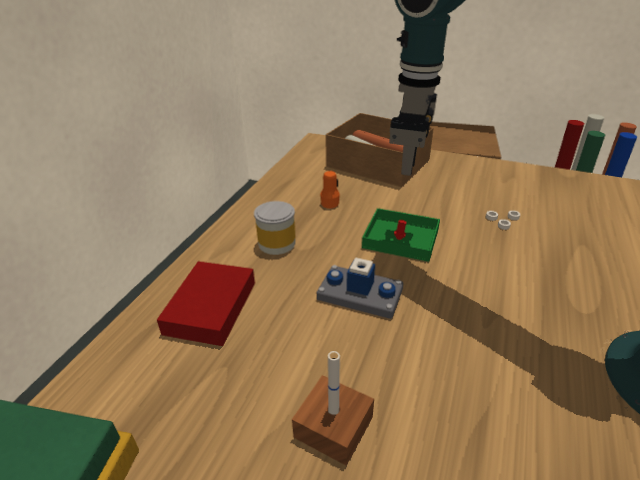

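The plug stands in the tray at (401,230) and has been let go. The collet is clear at (361,266), so I'll measure the open bore from these pictures.

Run:
```python
from h import *
np.set_printoptions(precision=1,suppress=True)
T=cv2.imread("pics/t3.png");S=cv2.imread("pics/s3.png")
canv=np.zeros((300,800,3),np.uint8)
for i,(im,r) in enumerate(((T,(320,281,352,313)),(S,(345,250,377,282)))):
    x0,y0,x1,y1=r; canv[:288,i*400:i*400+288]=cv2.resize(im[y0:y1,x0:x1],None,fx=9,fy=9,interpolation=0)
cv2.imwrite("pics/bore.png",canv)
res=[]
for im,c in((S,(361,264)),(T,(336,297))):
    g=cv2.cvtColor(im,cv2.COLOR_BGR2GRAY); x,y=c
    w=g[y-12:y+13,x-12:x+13]
    hsv=cv2.cvtColor(im,cv2.COLOR_BGR2HSV); m=((hsv[...,1]<70)&(hsv[...,2]>140)).astype(np.uint8)
    cs,h=cv2.findContours(m[y-13:y+14,x-14:x+15],cv2.RETR_CCOMP,cv2.CHAIN_APPROX_NONE)
    for k,cc in enumerate(cs):
        if cv2.contourArea(cc)>15:
            M=cv2.moments(cc); print(h[0][k],cv2.contourArea(cc),M["m10"]/M["m00"]+x-14,M["m01"]/M["m00"]+y-13)
```

```text
[-1 -1  1 -1] 198.0 360.80555555555554 264.72222222222223
[-1 -1 -1  0] 45.0 360.85555555555555 265.22592592592594
[-1 -1  1 -1] 256.0 336.0 297.0
[-1 -1 -1  0] 74.5 335.9351230425056 297.18568232662193
```

View pics/bore.png

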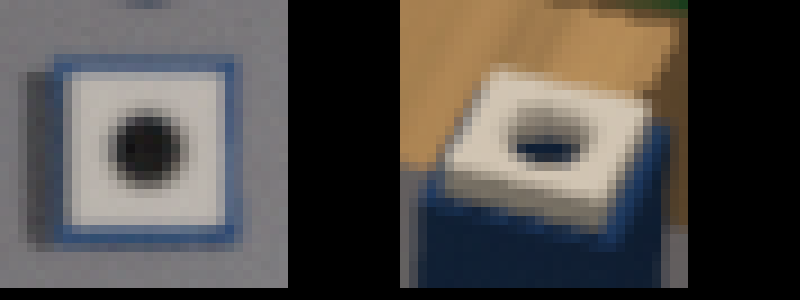

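The bore's mouth is at (335.9,297.1) in the top view and about (360.9,264.3) in the side view.

Run:
```python
from h import *
np.set_printoptions(precision=1,suppress=True)
print(tri((360.9,264.3),(335.9,297.1)),onz("side",(360.9,264.3),75),onz("top",(335.9,297.1),75))
```

```text
(array([537.7, -25.5,  74.8]), np.float64(2.1146795171671324)) [536.6 -25.5  75. ] [538.8 -25.3  75. ]
```

>>> {"name": "play_rows", "arguments": {"targets": [[[0.3,-4.0,-0.4],1.9,4],[[0.2,-4.0,-0.4],1.9,5],[[0,-4.1,-0.2],0,5],[[0,-4.1,-0.2],0,5],[[0,-4.1,0],0,5],[[0,-4.1,0],0,5]]}}

```text
time_s: 6.85
tcp_pos: [511.7, 12.9, 199.0]
orientation: [0.002, 1.0, -0.012, 0.019]
ft_force: [0.7, 0.2, -0.2]
grip_width: 0.543
```

```bash
python3 -c "
from h import *
go(489,259,200)"
```

```text
t 6.85 tcp [511.7  12.9 199. ] F [ 0.7  0.2 -0.2] w 50.0 toolshift cm [ -2.85 -24.55  -0.29] rows 6.2 yaw_x -1.4 tilt z [ 0.0379 -0.0043]
```

>>> {"name": "play_rows", "arguments": {"targets": [[[-0.5,-4.0,0],-0.7,5],[[-0.5,-4.0,0],-0.7,5],[[-0.5,-4.0,0],0,5],[[-0.5,-3.5,0],0,5],[[-0.4,-3,0],0,5],[[0,-1.5,0],0,5],[[0,0,0],0,5],[[0,0,0],0,5]]}}

```text
time_s: 7.52
tcp_pos: [481.8, 233.3, 196.1]
orientation: [-0.001, 1.0, 0.01, 0.019]
ft_force: [-0.2, -1.1, 0.7]
grip_width: 0.544
```

```bash
python3 -c "
from h import *
go(489,259,200)"
```

```text
t 7.52 tcp [481.8 233.3 196.1] F [-0.2 -1.1  0.7] w 50.0 toolshift cm [ 0.79 -2.56 -0.36] rows 0.7 yaw_x 1.2 tilt z [0.0381 0.0016]
```

>>> {"name": "play_rows", "arguments": {"targets": [[[0.7,-2.3,0],1.2,5],[[0,0,0],0,5],[[0,0,0],0,5]]}}

```text
time_s: 7.77
tcp_pos: [489.0, 252.4, 195.4]
orientation: [0.001, 1.0, -0.003, 0.018]
ft_force: [-0.3, -0.8, -0.0]
grip_width: 0.545
```

```bash
python3 -c "
from h import *
go(489,259,180)"
```

```text
t 7.77 tcp [489.  252.4 195.4] F [-0.3 -0.8 -0. ] w 50.1 toolshift cm [-0.06 -0.66  1.54] rows 0.4 yaw_x -0.3 tilt z [ 0.0369 -0.0017]
```

>>> {"name": "play_rows", "arguments": {"targets": [[[-0.1,-0.6,1.0],0,5],[[0,0,0],0,5],[[0,0,0],0,5]]}}

```text
time_s: 8.02
tcp_pos: [489.2, 254.4, 183.8]
orientation: [0.002, 1.0, -0.006, 0.018]
ft_force: [0.4, -0.6, 0.1]
grip_width: 0.542
```

```bash
python3 -c "
from h import *
go(489.5,259,88)"
```

```text
t 8.02 tcp [489.2 254.4 183.8] F [ 0.4 -0.6  0.1] w 49.9 toolshift cm [-0.33 -0.49  9.58] rows 2.4 yaw_x -0.6 tilt z [ 0.0366 -0.0039]
```

>>> {"name": "play_rows", "arguments": {"targets": [[[0,-0.5,0],0,5],[[0,0,0],0,5],[[0,0,0],0,5]]}}

```text
time_s: 8.27
tcp_pos: [489.3, 257.7, 183.2]
orientation: [0.003, 1.0, -0.007, 0.018]
ft_force: [-0.1, -1.4, 0.1]
grip_width: 0.546
```

```bash
python3 -c "
from h import *
go(489.5,259,88)
im,d=ctrl.read_camera('side'); cv2.imwrite('pics/s4.png',im[200:,:480])
go(489.5,259,88)"
```

```text
t 8.27 tcp [489.3 257.7 183.2] F [-0.1 -1.4  0.1] w 50.2 toolshift cm [-0.32 -0.18  9.51] rows 2.4 yaw_x -0.8 tilt z [ 0.0354 -0.0054]
t 8.32 tcp [489.4 257.9 183.3] F [0.3 0.1 0.2] w 50.2 toolshift cm [-0.33 -0.16  9.53] rows 2.4 yaw_x -0.8 tilt z [ 0.0357 -0.0051]
```

View pics/s4.png

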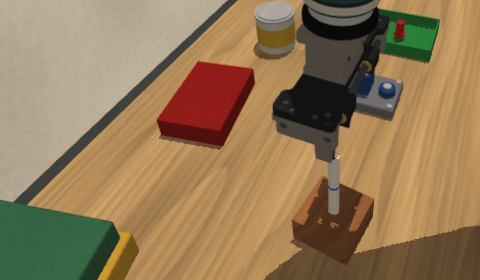

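The tube stands under the open jaws at (334,355) in full-frame pixels. Descending.

>>> {"name": "play_rows", "arguments": {"targets": [[[-0.1,-0.1,2.0],0,5],[[-0.1,0,2.0],0,5],[[0,0,0.8],0,5],[[0,0,0],0,5]]}}

```text
time_s: 8.65
tcp_pos: [490.8, 259.3, 135.9]
orientation: [0.001, 1.0, -0.007, 0.02]
ft_force: [-1.1, -0.2, -0.1]
grip_width: 0.548
```

```bash
python3 -c "
from h import *
go(489.5,259,88)"
```

```text
t 8.65 tcp [490.8 259.3 135.9] F [-1.1 -0.2 -0.1] w 50.4 toolshift cm [-0.33  0.02  4.78] rows 1.2 yaw_x -0.8 tilt z [ 0.0404 -0.0031]
```

>>> {"name": "play_rows", "arguments": {"targets": [[[-0.2,0,1.8],0,5],[[-0.1,0,1.8],0,5],[[-0.1,0,0.8],0,5],[[0,0,0],0,5],[[0,0,0],0,3]]}}

```text
time_s: 9.07
tcp_pos: [490.8, 260.5, 93.8]
orientation: [0.0, 1.0, -0.007, 0.022]
ft_force: [-0.8, 0.2, 0.3]
grip_width: 0.497
```

```bash
python3 -c "
from h import *
go(489.5,259,88)"
```

```text
t 9.07 tcp [490.8 260.5  93.8] F [-0.8  0.2  0.3] w 45.7 toolshift cm [-0.16  0.15  0.57] rows 0.2 yaw_x -0.8 tilt z [ 0.0445 -0.0011]
```

>>> {"name": "play_rows", "arguments": {"targets": [[[-0.2,0.1,0.2],0,3],[[0,0,0],0,2.2],[[0,0,0],0,1.4],[[0,0,0],0,0.8],[[0,0,0],0,0.8]], "force": 40}}

```text
time_s: 9.48
tcp_pos: [490.8, 260.6, 95.4]
orientation: [-0.001, 1.0, -0.007, 0.025]
ft_force: [0.2, -0.3, -0.7]
grip_width: 0.157
```

```bash
python3 -c "
from h import *
go(489.5,259,88)"
```

```text
t 9.48 tcp [490.8 260.6  95.4] F [ 0.2 -0.3 -0.7] w 14.5 toolshift cm [-0.17  0.17  0.73] rows 0.2 yaw_x -0.8 tilt z [0.0497 0.0014]
```

>>> {"name": "play_rows", "arguments": {"targets": [[[0.05,0,-1.0],0,0.8],[[0.1,0,-2.0],0,0.8],[[0.1,0,-2.0],0,0.8],[[0.1,0,-2.0],0,0.8],[[0.1,0,-1.5],0,0.8],[[0,0,0],0,0.8]]}}

```text
time_s: 9.98
tcp_pos: [491.9, 260.9, 187.2]
orientation: [-0.002, 1.0, -0.007, 0.026]
ft_force: [0.8, 0.4, 0.3]
grip_width: 0.154
```

```bash
python3 -c "
from h import *
go(538,-25,195)
im,d=ctrl.read_camera('side'); cv2.imwrite('pics/s5.png',im)
im,d=ctrl.read_camera('top'); cv2.imwrite('pics/t5.png',im)"
```

```text
t 9.98 tcp [491.9 260.9 187.2] F [0.8 0.4 0.3] w 14.2 toolshift cm [ 5.03 28.52 -0.63] rows 7.2 yaw_x -0.8 tilt z [0.0516 0.0029]
```

View pics/s5.png

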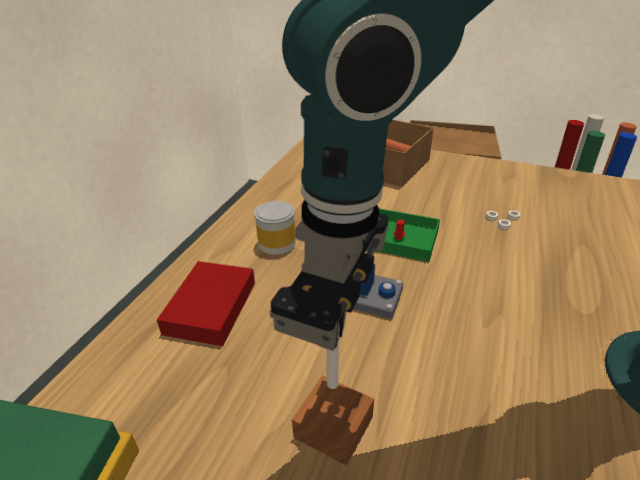

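The tube is gripped and out of the stand, with its foot at (333,387). Moving to the port.

>>> {"name": "play_rows", "arguments": {"targets": [[[0.4,2.0,-0.3],0,0.8],[[0.6,3.5,-0.3],0,0.8],[[0.6,3.5,0],0,0.8],[[0.6,3.5,0],0,0.8],[[0.6,3.5,0],0,0.8],[[0.6,3.0,0],0,0.8],[[0.3,2.0,0],0,0.8],[[0,1.0,0],0,0.8],[[0,0,0],0,0.8],[[0,0,0],0,0.8]]}}

```text
time_s: 10.92
tcp_pos: [517.3, 31.1, 179.6]
orientation: [-0.0, 1.0, -0.004, 0.014]
ft_force: [-0.7, 0.4, 0.2]
grip_width: 0.159
```

```bash
python3 -c "
from h import *
go(538,-25,195)"
```

```text
t 10.92 tcp [517.3  31.1 179.6] F [-0.7  0.4  0.2] w 14.6 toolshift cm [ 2.15  5.59 -1.48] rows 1.5 yaw_x -0.4 tilt z [0.0271 0.0004]
```

>>> {"name": "play_rows", "arguments": {"targets": [[[0.6,1.6,-0.7],0,0.8],[[0.7,1.8,-0.7],0,0.8],[[0.5,1.2,0],0,0.8],[[0,0,0],0,0.8],[[0,0,0],0,0.8]]}}

```text
time_s: 11.33
tcp_pos: [533.2, -6.6, 191.8]
orientation: [-0.002, 1.0, 0.003, 0.011]
ft_force: [-0.3, 0.7, -0.6]
grip_width: 0.158
```

```bash
python3 -c "
from h import *
go(538,-25,195)"
```

```text
t 11.33 tcp [533.2  -6.6 191.8] F [-0.3  0.7 -0.6] w 14.5 toolshift cm [ 0.48  1.84 -0.31] rows 0.5 yaw_x 0.3 tilt z [0.0222 0.0047]
```

>>> {"name": "play_rows", "arguments": {"targets": [[[0.6,1.6,0],0,0.8],[[0,0,0],0,0.8],[[0,0,0],0,0.8]]}}

```text
time_s: 11.58
tcp_pos: [538.0, -17.1, 190.6]
orientation: [-0.004, 1.0, 0.006, 0.01]
ft_force: [-0.2, 1.0, -1.1]
grip_width: 0.154
```

```bash
python3 -c "
from h import *
go(538,-25,195)
im,d=ctrl.read_camera('side'); cv2.imwrite('pics/s6.png',im)
im,d=ctrl.read_camera('top'); cv2.imwrite('pics/t6.png',im)
go(538,-25,195)
a=cv2.resize(im[240:340,280:400],None,fx=3.3,fy=3.3); s=cv2.imread('pics/s6.png'); b=cv2.resize(s[190:290,305:425],None,fx=3.3,fy=3.3)
cv2.imwrite('pics/c6.png',np.hstack([a,b]))"
```

```text
t 11.58 tcp [538.  -17.1 190.6] F [-0.2  1.  -1.1] w 14.1 toolshift cm [-0.    0.78 -0.45] rows 0.2 yaw_x 0.7 tilt z [0.0197 0.0073]
t 11.68 tcp [538.1 -17.6 190.6] F [-0.1 -0.2 -0.6] w 14.2 toolshift cm [-0.01  0.74 -0.44] rows 0.2 yaw_x 0.7 tilt z [0.0199 0.0067]
```

View pics/c6.png

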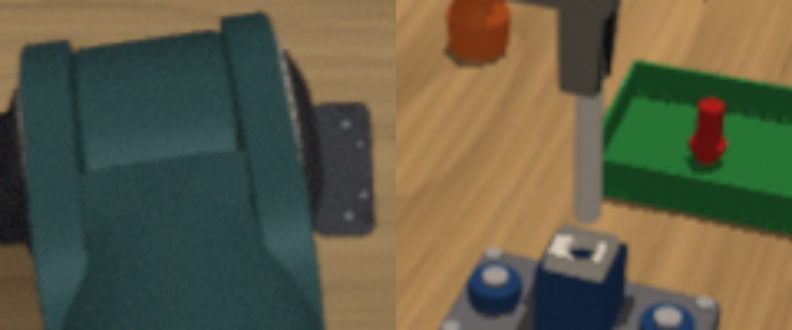

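Only the side camera sees it, as the arm blocks the top view: the tube's foot is at about (363,256), above the collet. I'll measure the tube's axis and foot there, with y known from the centring jaws.

```bash
cat >> h.py <<'E'
def tubeaxis(im,y0,y1,xc,w=14):
    # per-row edges of the grey tube against wood: low saturation
    hsv=cv2.cvtColor(im,cv2.COLOR_BGR2HSV); out=[]
    for y in range(y0,y1):
        r=hsv[y,xc-w:xc+w,1].astype(float); m=r<70
        xs=np.flatnonzero(m)
        if len(xs)>3: out.append((y,xs[0]+xc-w,xs[-1]+xc-w,(xs[0]+xs[-1])/2+xc-w))
    return out
def ony(n,uv,y):
    e,d=ray(n,uv); return e+d*(y-e[1])/d[1]
E
python3 - <<'E'
from h import *
np.set_printoptions(precision=1,suppress=True)
S=cv2.imread("pics/s6.png")
o=tubeaxis(S,215,262,363)
for r in o: print(r)
for y in (220,225,230,235,240,245,250):
    c=[r[3] for r in o if r[0]==y]
    if c: print(y,ony("side",(c[0],y),-17.2))
print(ony("side",(363.2,254.5),-17), proj("side",(538,-25.4,75)))
E
```

```text
(215, np.int64(355), np.int64(366), np.float64(360.5))
(216, np.int64(355), np.int64(366), np.float64(360.5))
(217, np.int64(357), np.int64(366), np.float64(361.5))
(218, np.int64(360), np.int64(366), np.float64(363.0))
(219, np.int64(360), np.int64(366), np.float64(363.0))
(220, np.int64(360), np.int64(366), np.float64(363.0))
(221, np.int64(360), np.int64(366), np.float64(363.0))
(222, np.int64(360), np.int64(366), np.float64(363.0))
(223, np.int64(360), np.int64(366), np.float64(363.0))
(224, np.int64(360), np.int64(367), np.float64(363.5))
(225, np.int64(360), np.int64(367), np.float64(363.5))
(226, np.int64(360), np.int64(367), np.float64(363.5))
(227, np.int64(360), np.int64(366), np.float64(363.0))
(228, np.int64(360), np.int64(366), np.float64(363.0))
(229, np.int64(360), np.int64(367), np.float64(363.5))
(230, np.int64(360), np.int64(367), np.float64(363.5))
(231, np.int64(360), np.int64(367), np.float64(363.5))
(232, np.int64(360), np.int64(367), np.float64(363.5))
(233, np.int64(360), np.int64(367), np.float64(363.5))
(234, np.int64(360), np.int64(367), np.float64(363.5))

[... 876 characters left out ...]
0))
(251, np.int64(359), np.int64(366), np.float64(362.5))
(252, np.int64(359), np.int64(366), np.float64(362.5))
(253, np.int64(359), np.int64(366), np.float64(362.5))
(254, np.int64(359), np.int64(366), np.float64(362.5))
(255, np.int64(360), np.int64(365), np.float64(362.5))
(256, np.int64(360), np.int64(365), np.float64(362.5))
(259, np.int64(355), np.int64(360), np.float64(357.5))
(260, np.int64(354), np.int64(365), np.float64(359.5))
(261, np.int64(353), np.int64(370), np.float64(361.5))
220 [534.1 -17.2 178.5]
225 [532.8 -17.2 168.6]
230 [532.4 -17.2 158.2]
235 [532.  -17.2 147.8]
240 [531.6 -17.2 137.2]
245 [531.2 -17.2 126.4]
250 [531.6 -17.2 115.2]
[530.8 -17.  105.4] [360.2 264.2]
```

>>> {"name": "play_rows", "arguments": {"targets": [[[0.6,0.8,0],0,0.8],[[0,0,0],0,0.8],[[0,0,0],0,0.8]]}}

```text
time_s: 11.93
tcp_pos: [544.2, -23.8, 190.6]
orientation: [-0.004, 1.0, 0.008, 0.01]
ft_force: [-0.5, -0.4, -0.5]
grip_width: 0.157
```

```bash
cat >> h.py <<'E'
def look(tag,y=None,y0=215,y1=262):
    go(538,-25.4,150); s,p,M=st()
    im,d=ctrl.read_camera('side'); cv2.imwrite(f'pics/{tag}.png',im)
    b=cv2.resize(im[200:290,310:420],None,fx=6,fy=6); cv2.imwrite(f'pics/{tag}c.png',b)
    if y is None: y=p[1]
    hsv=cv2.cvtColor(im,cv2.COLOR_BGR2HSV)
    o=[r for r in tubeaxis(im,y0,y1,363) if r[2]-r[1]<=8]
    P=np.array([ony("side",(r[3],r[0]),y) for r in o]); 
    for q in P[::4]: print(q.round(1))
    k=np.polyfit(P[:,2],P[:,0],1); print("slope",k[0].round(4),"x at z=90",np.polyval(k,90).round(1),"bore x in this view",ony("side",(360.9,264.3),-25.4).round(1), "rows",o[0][0],o[-1][0])
E
python3 -c "
from h import *
look('s7')"
```

```text
t 11.93 tcp [544.2 -23.8 190.6] F [-0.5 -0.4 -0.5] w 14.5 toolshift cm [-0.7   0.18  4.05] rows 1.0 yaw_x 0.9 tilt z [0.0195 0.0073]
[540.7 -23.8 183.3]
[539.6 -23.8 175.4]
[539.3 -23.8 167.1]
[539.  -23.8 158.8]
[539.6 -23.8 150.2]
[537.4 -23.8 142.2]
[538.  -23.8 133.3]
[537.7 -23.8 124.6]
[538.3 -23.8 115.6]
[538.  -23.8 106.7]
[543.1 -23.8  87. ]
slope 0.0179 x at z=90 537.9 bore x in this view [536.6 -25.4  75.1] rows 215 259
```

View pics/s7c.png

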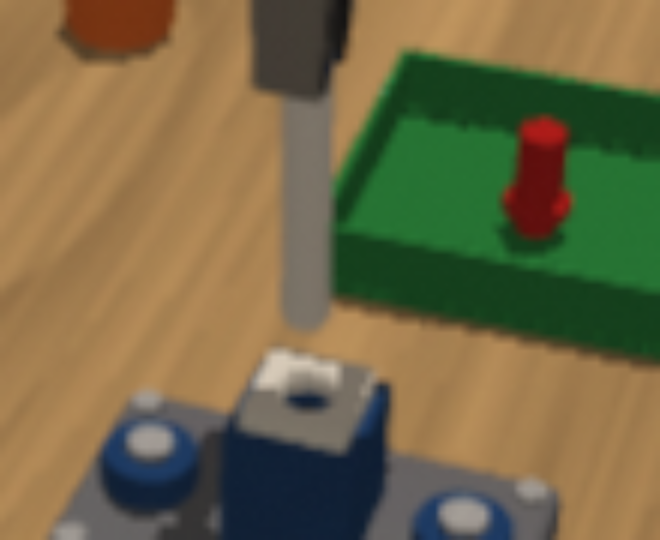

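The tube's foot is at about (361,254) and the bore at (361,264), nearly in line in x. I'll shift y by about -2 mm and descend to just above the mouth.

>>> {"name": "play_rows", "arguments": {"targets": [[[-0.1,0.25,0.7],0,0.8],[[0,0,0.6],0,0.8],[[0,0,0],0,0.8],[[0,0,0],0,0.8]]}}

```text
time_s: 12.32
tcp_pos: [543.1, -26.6, 176.0]
orientation: [-0.004, 1.0, 0.008, 0.01]
ft_force: [0.2, -0.2, -0.3]
grip_width: 0.158
```

```bash
python3 -c "
from h import *
look('s8')"
```

```text
t 12.32 tcp [543.1 -26.6 176. ] F [ 0.2 -0.2 -0.3] w 14.5 toolshift cm [-0.56 -0.11  2.59] rows 0.7 yaw_x 0.9 tilt z [0.0193 0.0072]
[540.2 -26.6 169.3]
[539.  -26.6 161.2]
[538.7 -26.6 152.9]
[538.4 -26.6 144.4]
[538.1 -26.6 135.8]
[537.8 -26.6 127.1]
[537.4 -26.6 118.3]
[537.1 -26.6 109.4]
[537.7 -26.6 100.2]
[537.4 -26.6  91. ]
slope 0.0276 x at z=90 537.0 bore x in this view [536.6 -25.4  75.1] rows 221 257
```

View pics/s8c.png

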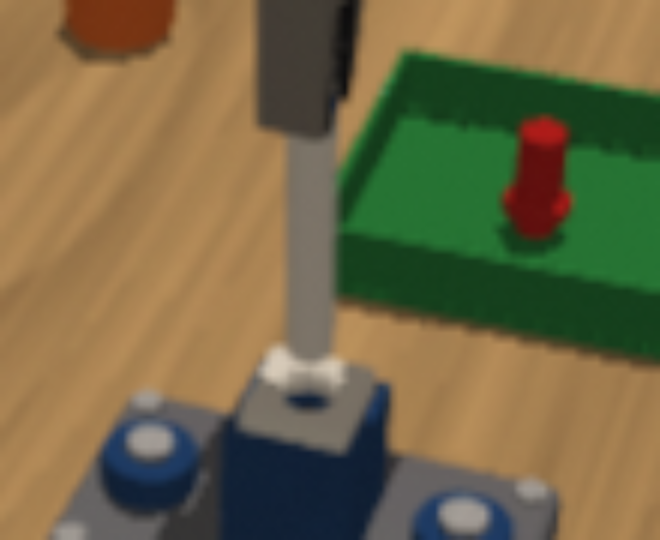

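Foot is just over the mouth at (361,258), in line with the bore at (361,265). Slow descent while watching force.

>>> {"name": "play_rows", "arguments": {"targets": [[[0,-0.05,0.4],0,0.8],[[0,0,0.4],0,0.8],[[0,0,0.3],0,0.8],[[0,0,0],0,0.8]]}}

```text
time_s: 12.7
tcp_pos: [543.3, -25.8, 164.0]
orientation: [-0.004, 1.0, 0.008, 0.01]
ft_force: [0.5, -0.5, -1.9]
grip_width: 0.157
```

```bash
python3 -c "
from h import *
look('s9')"
```

```text
t 12.7 tcp [543.3 -25.8 164. ] F [ 0.5 -0.5 -1.9] w 14.5 toolshift cm [-0.56 -0.04  1.39] rows 0.4 yaw_x 0.9 tilt z [0.0194 0.0072]
[540.4 -25.8 157.2]
[539.2 -25.8 149. ]
[538.  -25.8 140.7]
[537.7 -25.8 132.1]
[537.4 -25.8 123.3]
[537.  -25.8 114.5]
[537.7 -25.8 105.3]
[537.3 -25.8  96.3]
slope 0.0307 x at z=90 536.8 bore x in this view [536.6 -25.4  75.1] rows 227 257
```

View pics/s9c.png

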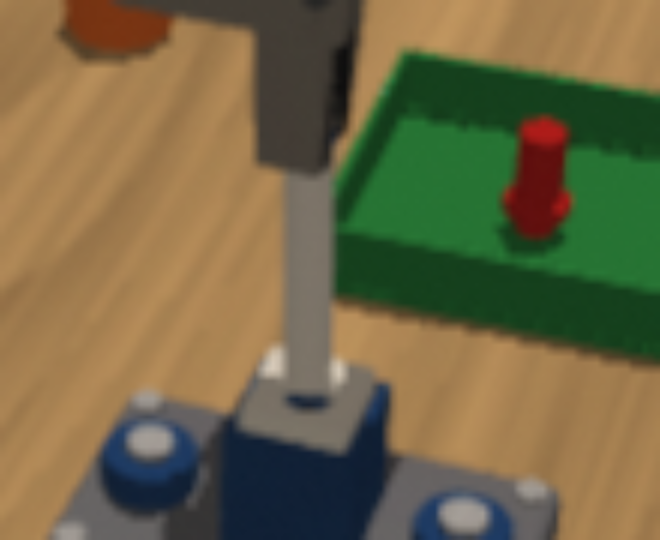

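The foot is at the mouth, centred at (361,265). I'll continue gently.

>>> {"name": "play_rows", "arguments": {"targets": [[[0,0,0.3],0,0.8],[[0,0,0.3],0,0.8],[[0,0,0],0,0.8]]}}

```text
time_s: 13.0
tcp_pos: [543.4, -25.6, 157.9]
orientation: [-0.004, 1.0, 0.008, 0.01]
ft_force: [-0.7, 0.4, -1.2]
grip_width: 0.16
```

```bash
python3 -c "
from h import *
go(543,-25.8,130)"
```

```text
t 13.0 tcp [543.4 -25.6 157.9] F [-0.7  0.4 -1.2] w 14.7 toolshift cm [-0.09  0.04  2.79] rows 0.7 yaw_x 0.9 tilt z [0.0192 0.0073]
```

>>> {"name": "play_rows", "arguments": {"targets": [[[-0.02,0,0.3],0,0.8],[[0,0,0.3],0,0.8],[[0,0,0],0,0.8]]}}

```text
time_s: 13.25
tcp_pos: [543.1, -25.5, 151.2]
orientation: [-0.004, 1.0, 0.008, 0.01]
ft_force: [-0.0, 0.3, 0.7]
grip_width: 0.157
```

```bash
python3 -c "
from h import *
go(543,-25.8,130)"
```

```text
t 13.25 tcp [543.1 -25.5 151.2] F [-0.   0.3  0.7] w 14.4 toolshift cm [-0.05  0.04  2.12] rows 0.5 yaw_x 0.9 tilt z [0.019  0.0073]
```

>>> {"name": "play_rows", "arguments": {"targets": [[[0,0,0.3],0,0.8],[[0,0,0.3],0,0.8]]}}

```text
time_s: 13.42
tcp_pos: [543.7, -25.5, 146.1]
orientation: [-0.003, 1.0, 0.008, 0.01]
ft_force: [-3.8, -0.1, 9.1]
grip_width: 0.162
```

>>> {"name": "play_rows", "arguments": {"targets": [[[0,0,0.3],0,0.8]]}}

```text
time_s: 13.5
tcp_pos: [543.7, -25.4, 143.9]
orientation: [-0.003, 1.0, 0.008, 0.01]
ft_force: [-5.1, 0.1, 11.4]
grip_width: 0.155
```

>>> {"name": "play_rows", "arguments": {"targets": [[[0,0,0.3],0,0.8]]}}

```text
time_s: 13.58
tcp_pos: [543.6, -25.4, 141.9]
orientation: [-0.003, 1.0, 0.008, 0.01]
ft_force: [-4.5, 0.8, 11.3]
grip_width: 0.155
```

```bash
python3 -c "
from h import *
go(543,-25.8,130)"
```

```text
t 13.58 tcp [543.6 -25.4 141.9] F [-4.5  0.8 11.3] w 14.3 toolshift cm [-0.09  0.05  1.18] rows 0.3 yaw_x 0.9 tilt z [0.0191 0.0063]
```

>>> {"name": "play_rows", "arguments": {"targets": [[[-0.15,0,0.2],0,0.8]]}}

```text
time_s: 13.67
tcp_pos: [543.0, -25.3, 140.9]
orientation: [-0.003, 1.0, 0.008, 0.01]
ft_force: [-0.8, 0.5, 7.5]
grip_width: 0.159
```

>>> {"name": "play_rows", "arguments": {"targets": [[[-0.05,0,0.25],0,0.8]]}}

```text
time_s: 13.75
tcp_pos: [543.2, -25.3, 139.6]
orientation: [-0.003, 1.0, 0.008, 0.011]
ft_force: [-4.1, 0.3, 9.2]
grip_width: 0.156
```

>>> {"name": "play_rows", "arguments": {"targets": [[[-0.12,0,0.25],0,0.8]]}}

```text
time_s: 13.83
tcp_pos: [542.9, -25.2, 138.3]
orientation: [-0.003, 1.0, 0.008, 0.012]
ft_force: [-2.1, 0.6, 8.9]
grip_width: 0.159
```

>>> {"name": "play_rows", "arguments": {"targets": [[[-0.12,0,0.25],0,0.8]]}}

```text
time_s: 13.92
tcp_pos: [542.7, -25.2, 137.1]
orientation: [-0.002, 1.0, 0.008, 0.013]
ft_force: [-2.4, 0.3, 12.6]
grip_width: 0.161
```

>>> {"name": "play_rows", "arguments": {"targets": [[[-0.1,0,0.2],0,0.8]]}}

```text
time_s: 14.0
tcp_pos: [542.7, -25.2, 136.6]
orientation: [-0.002, 1.0, 0.008, 0.014]
ft_force: [-2.5, -0.3, 12.6]
grip_width: 0.154
```

>>> {"name": "play_rows", "arguments": {"targets": [[[-0.1,0,0.28],0,0.8]]}}

```text
time_s: 14.08
tcp_pos: [542.7, -25.1, 135.9]
orientation: [-0.002, 1.0, 0.008, 0.015]
ft_force: [-4.8, 0.0, 18.9]
grip_width: 0.151
```

>>> {"name": "play_rows", "arguments": {"targets": [[[-0.05,0,0.2],0,0.8]]}}

```text
time_s: 14.17
tcp_pos: [542.7, -25.1, 135.8]
orientation: [-0.002, 1.0, 0.008, 0.016]
ft_force: [-5.1, 0.3, 14.3]
grip_width: 0.154
```

>>> {"name": "play_rows", "arguments": {"targets": [[[-0.05,0,0.2],0,0.8]]}}

```text
time_s: 14.25
tcp_pos: [542.7, -25.0, 135.7]
orientation: [-0.001, 1.0, 0.008, 0.016]
ft_force: [-5.6, 0.3, 17.0]
grip_width: 0.159
```

The TCP no longer advances at 14–17 N, which fits the stop. I'll hold a little longer and look.

>>> {"name": "play_rows", "arguments": {"targets": [[[-0.05,0,0.22],0,0.8],[[-0.05,0,0.22],0,0.8]]}}

```text
time_s: 14.42
tcp_pos: [542.6, -24.9, 135.6]
orientation: [-0.001, 1.0, 0.008, 0.017]
ft_force: [-5.9, 0.1, 17.6]
grip_width: 0.156
```

```bash
python3 -c "
from h import *
look('s10',-25.4,236,257)"
```

```text
t 14.42 tcp [542.6 -24.9 135.6] F [-5.9  0.1 17.6] w 14.4 toolshift cm [-0.41  0.04 -1.46] rows 0.4 yaw_x 0.9 tilt z [0.0346 0.0013]
[538.3 -25.4 127.8]
[537.1 -25.4 119.3]
[536.8 -25.4 110.4]
[537.4 -25.4 101.1]
slope -0.0239 x at z=90 538.1 bore x in this view [536.6 -25.4  75.1] rows 241 256
```

View pics/s10c.png

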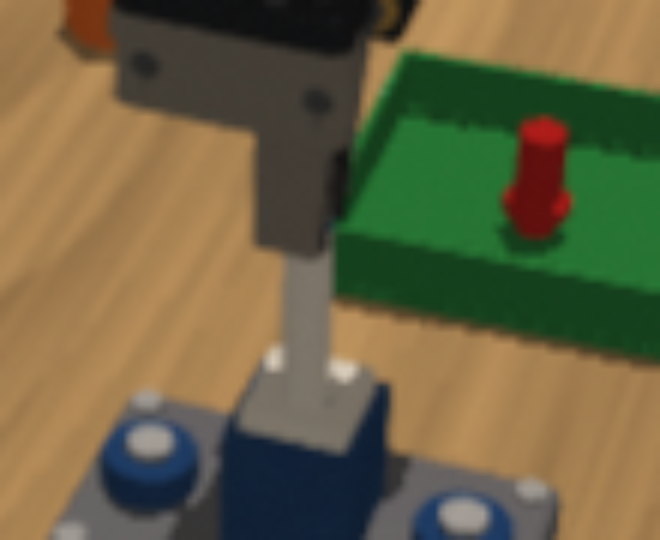

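The tube stands in the bore at (361,264), pressed firmly. I'll relax, then release.

>>> {"name": "play_rows", "arguments": {"targets": [[[-0.05,0,0],0,0.8],[[0,0,0],0,2.5],[[0,0,0],0,4],[[0,0,0],0,5],[[0,0,0],0,5]]}}

```text
time_s: 14.88
tcp_pos: [543.3, -25.0, 137.0]
orientation: [-0.0, 1.0, 0.008, 0.019]
ft_force: [0.5, 0.0, -0.4]
grip_width: 0.426
```

```bash
python3 -c "
from h import *
look('s11',-25.4,236,257)"
```

```text
t 14.88 tcp [543.3 -25.  137. ] F [ 0.5  0.  -0.4] w 39.2 toolshift cm [-0.48  0.03 -1.32] rows 0.4 yaw_x 0.9 tilt z [0.0381 0.0007]
[537.1 -25.4 119.3]
[536.8 -25.4 110.4]
[537.4 -25.4 101.1]
slope -0.0143 x at z=90 537.4 bore x in this view [536.6 -25.4  75.1] rows 245 256
```

View pics/s11c.png

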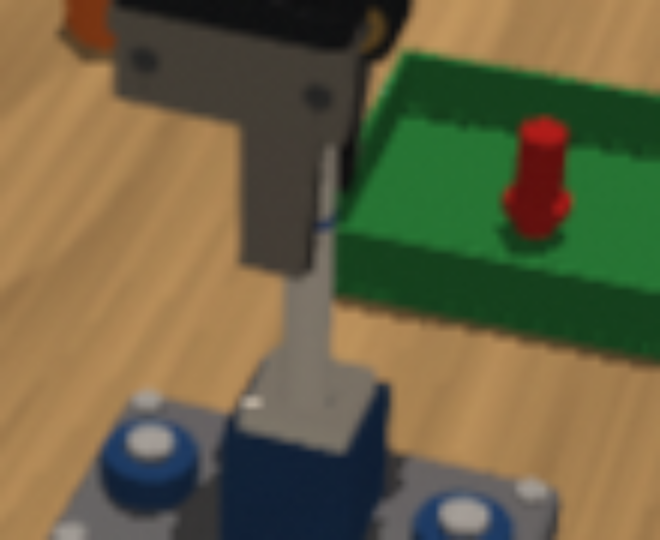

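```bash
python3 -c "
from h import *
for y in(-25.4,-18): print(ony('side',(363.4,237.3),y))"
```

```text
[534.23095818 -25.4        136.89198229]
[532.2036904  -18.         142.28685496]
```

>>> {"name": "play_rows", "arguments": {"targets": [[[0,0,-0.5],0,6],[[0.05,0,-1.0],0,6],[[0.05,0,-2],0,6],[[0.1,0,-2.5],0,6],[[0.1,0,-2.5],0,6],[[0.1,0,-2.5],0,6],[[0,0,0],0,6]]}}

```text
time_s: 15.52
tcp_pos: [542.2, -24.7, 253.2]
orientation: [-0.001, 1.0, 0.008, 0.017]
ft_force: [1.1, -0.2, 1.6]
grip_width: 0.651
```

```bash
python3 -c "
from h import *
look('s12',-25.4,236,257)"
```

```text
t 15.52 tcp [542.2 -24.7 253.2] F [ 1.1 -0.2  1.6] w 59.8 toolshift cm [-0.78  0.08 10.3 ] rows 2.6 yaw_x 0.9 tilt z [0.0341 0.002 ]
[537.8 -25.4 138.9]
[537.4 -25.4 128. ]
[537.1 -25.4 119.3]
[536.8 -25.4 110.4]
[537.4 -25.4 101.1]
slope 0.0083 x at z=90 537.1 bore x in this view [536.6 -25.4  75.1] rows 236 256
```

View pics/s12.png

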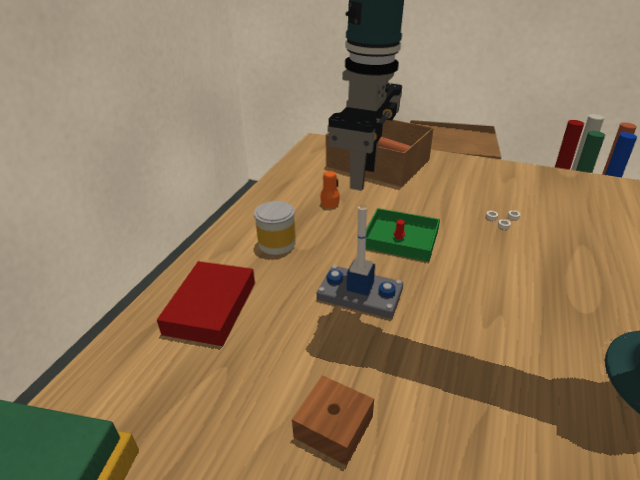

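The tube stands upright and free in the port, with its top at (362,208) and its ring at (362,237). The plug is in the tray at (400,230), and the bystanders haven't moved. I'll check the height of the tube's top.

Run:
```python
from h import *
im=cv2.imread("pics/s12.png")
print([proj("side",(537.3,-25.4,z)).round(1).tolist() for z in (137,193,197,201)])
b=cv2.resize(im[200:245,345:385],None,fx=10,fy=10,interpolation=0);cv2.imwrite("pics/top12.png",b)
```

```text
[[361.7, 236.9], [362.9, 210.1], [363.0, 208.1], [363.1, 206.1]]
```

View pics/top12.png

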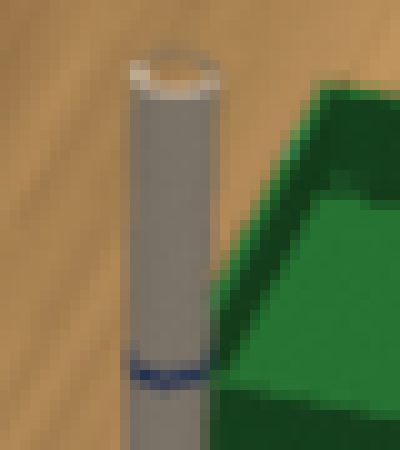

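```bash
python3 -c "
from h import *
go(0,0,0); print(ctrl.close_job())"
```

```text
t 15.57 tcp [541.2 -24.7 251.2] F [-0.3 -0.9 -0.1] w 60.1 toolshift cm [-54.84  -3.31  23.4 ] rows 14.9 yaw_x 0.9 tilt z [0.0316 0.002 ]
the job is handed in; nothing more can be done
None
```

I pulled the plug and dropped it in the green tray. I then pushed the tube into the port until it bottomed on the stop, let it go and handed in the job at about 15.6 s. No verdict was reported.

**By feel:** The seal began about 14 mm below the mouth. From there the push took 8–11 N, part of it rubbing on the bore. About 12 mm further down the tube stopped advancing. I held it there for about five rows (0.4 s) at 14–18 N, with a highest reading of 18.9 N. Seal and rubbing together account for at most about 10 N, so the stop was carrying the rest.

**Last picture:** The tube stands upright and released, its top about 198 mm above the board, so its foot is about 26 mm below the mouth. It is within about 1 mm of the bore's axis in x. The plug stands in the tray, and the tin, red box and torch look unmoved.

**What was less certain:**
- The two cameras disagreed by about 2 mm on the bore and tube positions, as their calibration allows.
- The arm blocked the top camera at the port, so the y position rests on the jaws centring the tube.
- The tool's tilt drifted by up to 0.05 rad, which put up to 6 N of sideways force on the tube during the push.

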